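Seat the amethyst's mounting plate on the photo stand's pin

TASK

Take the purple amethyst by its crystal and slide its mounting plate forward off the wooden ledge, low and level (never more than a couple of centimetres above its sliding height), until the hole in the plate is over the brass pin. Then let it drop, so that the plate lies flat on the grey bed with the pin standing in its hole, square to the stand. Leave the yellow and white crystals where they stand.

Things in the scene. Friction and masses are not known exactly. Their poses are not given: they have to be found in the camera images.
- amethyst_mid (a point): Centre, half-way up, of the purple crystal: upright six-sided prism 34 mm across flats, 60 mm high, plus an 18 mm point on top, fixed on a loose aluminium plate 120 x 80 x 8 mm (0.36 kg in all, balanced near the crystal). x runs towards the hole, z up. Flats face +x and -x (others 60 degrees round). Plate: top 30 mm and underside 38 mm below, from x -40 to +80 mm, y -40 to +40 mm.
- amethyst_hole (a point): Centre of the round through-hole, 30 mm in diameter, in the amethyst's plate, at its underside: 52 mm ahead (+x) of amethyst_mid and 38 mm lower; same axes. At the start the plate waits on the wooden ledge, hole end away from the robot, up to about 8 degrees out of square; the three mounts stand side by side, so slide it straight out before going sideways.
- pin_tip (a point): Top of the fixed brass pin, 12 mm wide, 12 mm high, on the lower grey bed. Axes of the stand: x from the wooden ledge straight out over the bed, y along the ledge's edge. The ledge's top is 2 mm above this point, so a level plate passes over the pin, then drops 14 mm to the bed. The ledge's edge is 110 to 130 mm behind (-x) the pin: with its hole over the pin the plate is 18 mm clear of it.
- citrine_mid (a point): Same mount, of the same sizes and axes as the amethyst's, but with a yellow-orange crystal. It also waits on the ledge; leave it where it stands. The point is the centre of its crystal, half-way up.
- milky_mid (a point): Same mount, of the same sizes and axes as the amethyst's, but with a milky white crystal. It also waits on the ledge; leave it where it stands. The point is the centre of its crystal, half-way up.
There are look-alikes about, which are no part of the job. Leave any black or turquoise look-alike of the part that bears amethyst_mid alone.

How it is judged:
By the outcome, as a careful person would: the job done as asked, in the order asked, and still so for the second after the job is handed in, with the robot touching nothing.
It also fails if it takes over 40 s, if anything falls off the work surface, if the arm or the gripper's body presses on something with over 40 N, if the wrist force passes 120 N, or if a joint passes its speed limit or range.

ROBOT

A 7-joint arm with a two-finger parallel gripper is mounted at the origin on the work surface. World frame = base frame: x ahead of the robot, y to its left, z up, the work surface at z = 0. Lengths are in m, angles in rad, forces in N, time in s.
With the tool pointing down it reaches from about 0.4 to 0.875 m from the base axis. Payload 19.3 kg.
Tool frame: the origin (TCP) lies at the very end of the fingers, on their centre line; the grasp point (between the pads) lies 19 mm behind it; z points along the fingers, y is the direction in which the jaws open and shut (so a half turn about z gives the same grasp; the last joint's range is limited). The gripper opens to 85 mm and grips with 20 to 120 N. Pads are 22 mm wide; open, the fingers measure 114 mm over their backs; the gripper's body (76 mm by 85 mm) begins 54 mm behind the grasp point. The pads swing forward as they close: fully open they stand 13 mm farther back than shut.
Start: joints at [1.065, 0.521, -0.036, 1.599, 0.021, 1.021, -0.113], TCP at [0.264, -0.567, 0.231] pointing down, gripper open.
Joint ranges: [-2.91, 2.91], [-0.3, 2.13], [-1.5, 1.42], [0.17, 2.43], [-1.26, 4.41], [0.16, 1.93], [-2.52, 2.52]. Speed limits (rad/s): [1.89, 1.89, 2.39, 2.39, 3.01, 3.01, 3.01].

INTERFACE

Orientations are given as [roll, pitch, yaw] about the fixed x, y, z axes, in that order (R = Rz(yaw) Ry(pitch) Rx(roll)).
In Python, from workcell import bot gives the robot as it stands.
- The arm moves only by the tool carry_out, never from a script. Its argument "targets" is a list of rows, each a list of 7 numbers: the shift along the tool's x, y, z in mm, then the turn, a rotation vector about the tool's x, y, z in units of 6 degrees (1.0 is 6 degrees), then the closure in counts, from 0 (fully open) to 255 (shut). A call has 1 to 5 rows; each row shifts and turns the commanded pose from where the row before left it, along the tool's axes as they then stand; what a row does not reach is not made up. A row lasts 1/12 s, in which the tool goes at most 41.7 mm and 7.16 degrees, less where a joint would pass 70% of its speed; a pose out of reach is approached as far as the arm can. A call is refused whole if a number of a shift passes 41.7 or a number of a turn 1, either way. A call with a gripper value outside its range is refused whole. The fingers move at their own pace and stop on an object; "force" is the grip in N (left out, the last holds). Time passes only in rows, so rows that do not move let the fingers close. It gives the time, the measured TCP pose, the force and the opening at its end, in the units of the state.
- bot.observe(): the state, without advancing time (a new reading comes with each control period).
- bot.grab_frame(name): name is "scene" or "top"; returns a dict with "color" (420x560x3 uint8, red, green, blue), "z_map" (420x560 float32, m along the optical axis (not along the pixel's ray), 0 where there is no reading), "K" (3x3 intrinsics, pixels), "k1" (the pictures are not rectified: a ray, as slopes to the right and down, at radius r is drawn at 1 + k1 r^2 times it, then the intrinsics apply), "cam_to_world" (4x4, takes a point from camera to world coordinates). Camera axes: x right, y down, z forward; pixel columns grow to the right and rows downward; lengths in m; the calibration is good to about 2 mm. A picture is of the moment at which its call begins.
- bot.job_done(): hands the job in, once; it reports no verdict.
The state is a dict: "clock": time; "qpos": joint angles; "qd": joint speeds; "joint_efforts": joint torques, N m; "position": TCP position; "tool_rot": TCP orientation; "force": force on the tool from outside, world axes, zero at the start; "moment": the same for the moment, N m; "grip_width": finger opening in m.
Only numpy, scipy, OpenCV 4.12 (cv2) and the standard library are available. Lean on these libraries where they do the work, as an engineer would, in place of code of your own. Each camera call takes 0.05 s, during which the arm holds its last target. There are 200 camera calls.

## Working session

There is one attempt and no reset: what is moved stays moved. The work goes in short steps, Python scripts to look and compute and a tool call to move; the robot and the scene stay as the last step left them, time stands still between calls to the robot, and variables do not carry over. Pictures are saved under pics/ and viewed, about 8 in all and at most 12, crops included, and the job is handed in when it is done.

Besides the shell and the picture viewer there is one more tool, called after "Call:" as a command line: name --pt "numbers of a row" for each row, then --argument value for the rest. carry_out: Moves the arm, as the interface text tells. Its arguments: {"type":"object","properties":{"targets":{"type":"array","items":{"type":"array","items":{"type":"number"}}},"force":{"type":"number"}},"required":["targets"]}

```bash
mkdir -p pics; cat > h.py <<'E'
import numpy as np, cv2
from workcell import bot
def grab(n):
    f=bot.grab_frame(n); np.savez('/tmp/%s.npz'%n,**f); return f
def world(f,u,v,z=None,depth=None):
    """pixels -> world, onto plane z or by depth"""
    K=f['K'];k1=float(f['k1']);T=f['cam_to_world']
    D=np.array([k1,0,0,0.])
    p=cv2.undistortPoints(np.stack([np.ravel(u),np.ravel(v)],-1).astype(np.float64)[:,None],K,D)[:,0]
    d=np.c_[p,np.ones(len(p))]
    w=d@T[:3,:3].T; o=T[:3,3]
    s=(z-o[2])/w[:,2] if z is not None else np.ravel(depth)
    return o+w*s[:,None]
E
python3 - <<'E'
from h import *
for n in ['scene','top']:
    f=grab(n); cv2.imwrite(f'pics/{n}0.png',f['color'][:,:,::-1]); print(n,f['K'].tolist(),f['k1'],f['cam_to_world'].round(3).tolist())
print(bot.observe())
E
```

```text
scene [[419.2339212031445, 0.0, 276.28436102629587], [0.0, 419.2339212031445, 202.20642427347917], [0.0, 0.0, 1.0]] -0.07791208570903585 [[-0.607, 0.603, -0.518, 0.952], [0.795, 0.445, -0.413, 0.157], [-0.019, -0.662, -0.75, 0.759], [0.0, 0.0, 0.0, 1.0]]
top [[489.3456885026671, 0.0, 277.26939027040237], [0.0, 489.3456885026671, 210.6931793926202], [0.0, 0.0, 1.0]] -0.09567653558763828 [[-0.023, -0.991, 0.132, 0.284], [-1.0, 0.022, -0.01, -0.223], [0.007, -0.132, -0.991, 1.472], [0.0, 0.0, 0.0, 1.0]]
{'clock': 0.1, 'qpos': array([ 1.06480036,  0.521953  , -0.03631463,  1.59994319,  0.02119689,
        1.02110502, -0.11280308]), 'qd': array([ 0.00024312, -0.00070983,  0.00072655, -0.00220113, -0.00024224,
       -0.00028432,  0.00220215]), 'joint_efforts': array([ 3.16785758e-03, -9.28486204e+01,  1.98386505e+00, -3.70532835e+01,
        1.80543750e-02,  5.31987476e-03, -1.35386699e-04]), 'position': array([ 0.26366854, -0.56632785,  0.23078711]), 'tool_rot': array([-3.14057173e+00,  7.54354849e-05,  4.35769081e-01]), 'force': array([ 0.78623065,  0.50392401, -0.22497393]), 'moment': array([ 0.00229538, -0.08303151, -0.00272051]), 'grip_width': 0.08543425928414969}
```

View pics/scene0.png

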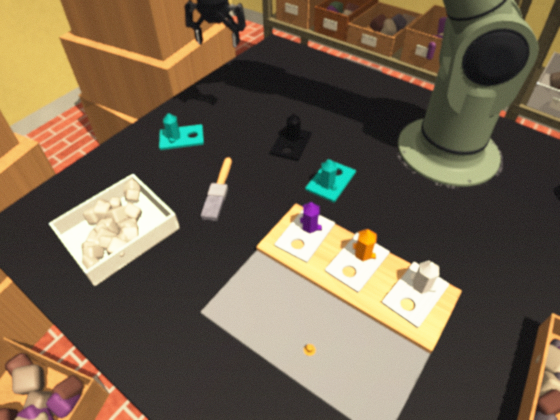

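View pics/top0.png

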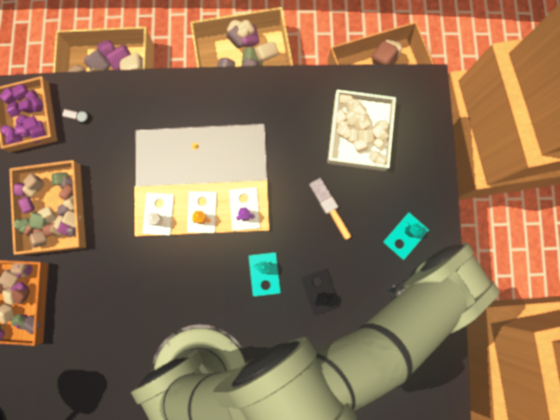

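The scene view shows the purple crystal on a white plate at scene (311,218) / top (244,213). The orange one is at (367,244) / (199,217) and the white one at (428,277) / (154,218). The pin is at scene (310,349) / top (195,146). The turquoise look-alikes are at top (264,272) and (406,236), with a black one at (320,290); none of those three is on the ledge. Only the purple one on the ledge fits, so I'll confirm it in a crop while measuring.

```bash
cat > meas.py <<'E'
from h import *
def hsv(f): return cv2.cvtColor(f['color'],cv2.COLOR_RGB2HSV)
def mask_box(m,x0,y0,x1,y1):
    o=np.zeros_like(m); o[y0:y1,x0:x1]=m[y0:y1,x0:x1]; return o
E
python3 - <<'E'
from meas import *
S=dict(np.load('/tmp/scene.npz'));T=dict(np.load('/tmp/top.npz'))
def dep(f,u,v,r=2):
    p=f['z_map'][v-r:v+r+1,u-r:u+r+1]; z=np.median(p[p>0]); return world(f,[u],[v],depth=[z])[0].round(4)
for n,f,L in [('scene',S,dict(ledge=(330,250),ledge2=(285,215),bed=(280,310),bed2=(380,360),pin=(310,347),table=(250,280),plateA=(318,236),plateC=(372,265))),('top',T,dict(ledge=(222,220),bed=(160,160),bed2=(240,150),pin=(195,146),table=(300,200),plateA=(234,202)))]:
    for k,(u,v) in L.items(): print(n,k,dep(f,u,v))
for n,f,bx in [('scene',S,(255,195,470,345)),('top',T,(130,180,275,240))]:
    h=hsv(f); x0,y0,x1,y1=bx
    for nm,lo,hi in [('purple',(125,90,20),(160,255,255)),('platewhite',(0,0,185),(180,60,255)),('orange',(8,200,120),(17,255,255))]:
        m=mask_box(cv2.inRange(h,lo,hi),*bx)
        c,_=cv2.findContours(m,cv2.RETR_EXTERNAL,cv2.CHAIN_APPROX_NONE)
        for q in c:
            if cv2.contourArea(q)>25: print(n,nm,cv2.contourArea(q),cv2.boundingRect(q),cv2.minAreaRect(q))
def crop(f,x0,y0,x1,y1,k):return cv2.resize(f['color'][y0:y1,x0:x1,::-1],None,fx=k,fy=k,interpolation=cv2.INTER_CUBIC)
a=crop(S,265,190,345,270,5);b=crop(T,215,180,275,240,400/60)
cv2.imwrite('pics/crop1.png',np.hstack([a,b]))
E
```

```text
scene ledge [ 0.4838 -0.0736  0.0238]
scene ledge2 [ 0.4479 -0.2194  0.0009]
scene bed [ 0.6537 -0.0787  0.0113]
scene bed2 [0.6254 0.1258 0.0106]
scene pin [0.6849 0.0129 0.0238]
scene table [ 0.6372 -0.1682  0.0123]
scene plateA [ 0.4736 -0.1115  0.0322]
scene plateC [0.4705 0.0186 0.0335]
top ledge [ 0.4519 -0.0729  0.0256]
top bed [0.6433 0.1183 0.0098]
top bed2 [ 0.6678 -0.1283  0.0132]
top pin [0.6828 0.0092 0.017 ]
top table [ 0.5106 -0.3081  0.0022]
top plateA [ 0.504  -0.1099  0.0342]
scene purple 423.0 (300, 201, 22, 32) ((310.1496276855469, 216.49252319335938), (30.961322784423828, 20.624235153198242), 87.1375961303711)
scene platewhite 2022.0 (382, 261, 67, 66) ((417.508056640625, 289.4468994140625), (45.36574935913086, 61.94539260864258), 35.21759033203125)
scene platewhite 7335.5 (255, 252, 159, 93) ((334.0, 298.0), (92.0, 158.0), 90.0)
scene platewhite 1372.5 (325, 244, 64, 48) ((356.7615661621094, 260.59234619140625), (41.04631423950195, 54.202186584472656), 37.87498474121094)
scene platewhite 1223.0 (275, 215, 60, 47) ((304.2432556152344, 233.5405731201172), (37.348899841308594, 52.935455322265625), 36.02737808227539)
scene orange 247.0 (354, 229, 23, 31) ((364.4842529296875, 243.85675048828125), (19.591533660888672, 30.511404037475586), 15.52410888671875)
top purple 84.0 (237, 209, 13, 10) ((243.0, 213.5), (9.0, 12.0), 90.0)
top platewhite 1095.0 (142, 192, 32, 43) ((157.65516662597656, 213.13796997070312), (28.40155601501465, 42.02101516723633), 4.763641834259033)
top platewhite 1096.5 (187, 191, 30, 42) ((201.01077270507812, 211.30616760253906), (28.12329864501953, 42.10174560546875), 3.1798300743103027)
top platewhite 1082.0 (229, 187, 31, 44) ((243.82937622070312, 208.2823486328125), (41.799598693847656, 28.147615432739258), 85.60128784179688)
top platewhite 250.5 (136, 180, 116, 6) ((193.5, 182.5), (5.0, 115.0), 90.0)
```

View pics/crop1.png

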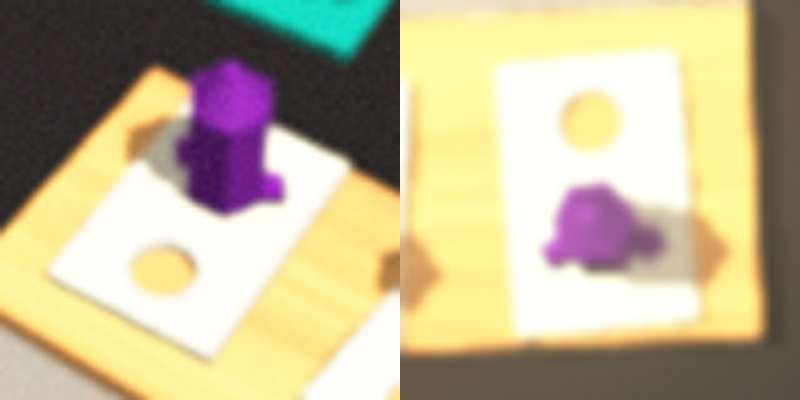

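The crop confirms a purple prism on a white plate with a hole, on the ledge. It also shows two small purple knobs low at its sides, so I'll grip it fore-aft on the ±x flats. Next is the exact pose.

```bash
cat >> meas.py <<'E'
def rect(P):
    """P world pts -> centre,size(long,short),yaw of long axis toward +x (deg)"""
    (c,s,a)=cv2.minAreaRect((P[:,:2]*1000).astype(np.float32)); b=cv2.boxPoints((c,s,a))
    e=[b[1]-b[0],b[2]-b[1]]; e.sort(key=np.linalg.norm); l=e[1]*np.sign(e[1][0])
    return np.round(c,1),np.round([np.linalg.norm(l),np.linalg.norm(e[0])],1),round(float(np.degrees(np.arctan2(l[1],l[0]))),2)
def plate(f,bx,ztop,seed=None,vmin=185):
    m=mask_box(cv2.inRange(hsv(f),(0,0,vmin),(180,60,255)),*bx)
    c,_=cv2.findContours(m,cv2.RETR_EXTERNAL,cv2.CHAIN_APPROX_NONE); q=max(c,key=cv2.contourArea)
    q=cv2.convexHull(q)
    fill=np.zeros_like(m); cv2.drawContours(fill,[q],-1,255,-1)
    P=world(f,q[:,0,0],q[:,0,1],z=ztop)
    h=cv2.bitwise_and(fill,cv2.bitwise_not(m)); h=cv2.bitwise_and(h,cv2.inRange(hsv(f),(12,60,120),(35,255,255)))
    hc,_=cv2.findContours(h,cv2.RETR_EXTERNAL,cv2.CHAIN_APPROX_NONE)
    H=[(cv2.contourArea(x),world(f,*[[t] for t in cv2.fitEllipse(x)[0]],z=ztop)[0].round(4)) for x in hc if cv2.contourArea(x)>20 and len(x)>5]
    return rect(P),H
def pin(f,bx,z):
    m=mask_box(cv2.inRange(hsv(f),(8,120,90),(30,255,255)),*bx); v,u=np.nonzero(m)
    return len(u),world(f,[u.mean()],[v.mean()],z=z)[0].round(4)
E
python3 - <<'E'
from meas import *
S=dict(np.load('/tmp/scene.npz'));T=dict(np.load('/tmp/top.npz'))
print('S',plate(S,(268,195,336,264),.0325)); print('T',plate(T,(226,184,264,238),.0325))
print('pin',pin(S,(298,338,324,360),.0195),pin(T,(186,138,204,154),.0225))
# ledge: wood mask rectangle in top; bed mask
w=mask_box(cv2.inRange(hsv(T),(12,70,120),(35,255,255)),130,175,275,240)
# front edge columns: first wood row
for n,cols in [('front',range(142,264,4))]:
    u=np.array([c for c in cols]); v=np.array([np.nonzero(w[:,c])[0].min()-.5 for c in cols])
    P=world(T,u,v,z=.0245); k=np.polyfit(P[:,1],P[:,0],1); r=P[:,0]-np.polyval(k,P[:,1]); ok=abs(r)<.003
    k=np.polyfit(P[ok,1],P[ok,0],1); print('edge x=%.4f*y+%.4f yaw %.2f'%(k[0],k[1],-np.degrees(np.arctan(k[0]))),ok.sum())
c,_=cv2.findContours(cv2.morphologyEx(w,cv2.MORPH_CLOSE,np.ones((25,25))),cv2.RETR_EXTERNAL,cv2.CHAIN_APPROX_NONE);q=max(c,key=cv2.contourArea)[:,0]
print('ledge rect',rect(world(T,q[:,0],q[:,1],z=.0245)))
# crystal in scene: silhouette left/right extents at mid, bottom
for n,f,bx in [('S',S,(290,195,335,240)),('T',T,(226,184,264,238))]:
    m=mask_box(cv2.inRange(hsv(f),(125,90,20),(160,255,255)),*bx)
    for r in range(m.shape[0]):
        x=np.nonzero(m[r])[0]
        if len(x): print(n,r,x.min(),x.max(),end='; ')
    print()
E
```

```text
S ((array([ 484.3, -138.8]), array([124.2,  83.3], dtype=float32), 3.73), [(82.0, array([ 0.517 , -0.1356,  0.0325]))])
T ((array([ 485.1, -138.8]), array([125.1,  83.6], dtype=float32), 3.47), [(48.0, array([ 0.5168, -0.137 ,  0.0325]))])
pin (103, array([0.6882, 0.0133, 0.0195])) (29, array([0.6822, 0.0096, 0.0225]))
edge x=-0.0278*y+0.5664 yaw 1.59 30
ledge rect (array([489.4,  -8.5]), array([407.3, 157.4], dtype=float32), -88.94)
S 201 310 312; S 202 308 313; S 203 305 315; S 204 303 317; S 205 303 319; S 206 303 319; S 207 304 320; S 208 304 319; S 209 304 319; S 210 304 319; S 211 304 320; S 212 304 319; S 213 304 319; S 214 304 318; S 215 303 317; S 216 303 317; S 217 302 317; S 218 301 317; S 219 300 316; S 220 300 316; S 221 301 316; S 222 301 316; S 223 303 317; S 224 303 317; S 225 303 320; S 226 303 320; S 227 303 321; S 228 303 320; S 229 304 320; S 230 305 315; S 231 307 313; S 232 310 310; 
T 209 240 246; T 210 240 247; T 211 239 248; T 212 239 248; T 213 239 249; T 214 239 249; T 215 239 249; T 216 238 252; T 217 237 248; T 218 237 247;
```

```bash
cat > plan.py <<'E'
import sys
from h import *
from scipy.spatial.transform import Rotation as R
def rows(goal,yaw,n):
    s=bot.observe(); p=s['position'].copy(); r=R.from_euler('xyz',s['tool_rot'])
    g=R.from_euler('xyz',[np.pi,0,np.radians(yaw)]); rv=(r.inv()*g).as_rotvec()
    d=(np.array(goal)-p)/n; print('at',p.round(4),'yaw',np.degrees(s['tool_rot'][2]).round(2),'q',s['qpos'].round(2),'t',s['clock'])
    for i in range(n):
        ri=r*R.from_rotvec(rv*i/n)
        print((ri.inv().apply(d)*1000).round(1).tolist()+(np.degrees(rv/n)/6).round(3).tolist())
a=list(map(float,sys.argv[1:])); rows(a[:3],a[3],int(a[4]))
E
python3 plan.py .4647 -.1401 .19 93.6 15
```

```text
at [ 0.2637 -0.5663  0.2308] yaw 24.97 q [ 1.06  0.52 -0.04  1.6   0.02  1.02 -0.11] t 0.1
[24.1, -20.1, 2.7, -0.001, -0.0, -0.763]
[25.7, -18.1, 2.7, -0.001, -0.0, -0.763]
[27.0, -16.0, 2.7, -0.001, -0.0, -0.763]
[28.2, -13.8, 2.7, -0.001, -0.0, -0.763]
[29.2, -11.5, 2.7, -0.001, -0.0, -0.763]
[30.1, -9.1, 2.7, -0.001, -0.0, -0.763]
[30.7, -6.7, 2.7, -0.001, -0.0, -0.763]
[31.1, -4.2, 2.7, -0.001, -0.0, -0.763]
[31.4, -1.7, 2.7, -0.001, -0.0, -0.763]
[31.4, 0.8, 2.7, -0.001, -0.0, -0.763]
[31.2, 3.3, 2.7, -0.001, -0.0, -0.763]
[30.9, 5.8, 2.7, -0.001, -0.0, -0.763]
[30.3, 8.2, 2.7, -0.001, -0.0, -0.763]
[29.6, 10.6, 2.7, -0.001, -0.0, -0.763]
[28.6, 12.9, 2.7, -0.001, -0.0, -0.763]
```

Call:
carry_out --pt "24 -20 2.7 0 0 -0.76 0" --pt "26 -18 2.7 0 0 -0.76 0" --pt "27 -16 2.7 0 0 -0.76 0" --pt "28 -14 2.7 0 0 -0.76 0" --pt "29 -11.5 2.7 0 0 -0.76 0"

```text
clock: 0.52
position: [0.3309, -0.4233, 0.2175]
tool_rot: [-3.141, 0.0, 0.838]
force: [0.7, -0.9, -0.3]
grip_width: 0.0854
```

Call:
carry_out --pt "30 -9 2.7 0 0 -0.76 0" --pt "31 -6.5 2.7 0 0 -0.76 0" --pt "31 -4 2.7 0 0 -0.76 0" --pt "31 -1.5 2.7 0 0 -0.76 0" --pt "31 1 2.7 0 0 -0.76 0"

```text
clock: 0.93
position: [0.3988, -0.2826, 0.2041]
tool_rot: [-3.141, 0.0, 1.235]
force: [0.5, -1.0, -0.0]
grip_width: 0.0856
```

Call:
carry_out --pt "31 3.5 2.7 0 0 -0.76 0" --pt "31 6 2.7 0 0 -0.76 0" --pt "30 8 2.7 0 0 -0.76 0" --pt "29.5 10.5 2.7 0 0 -0.76 0" --pt "28.5 13 2.7 0 0 -0.76 0"

```text
clock: 1.35
position: [0.4664, -0.1415, 0.1906]
tool_rot: [-3.141, 0.0, 1.633]
force: [0.2, 0.0, 0.1]
grip_width: 0.0856
```

```bash
python3 plan.py .4647 -.1401 .19 93.6 1; python3 plan.py .4647 -.1401 .0455 93.6 5
```

```text
at [ 0.4664 -0.1415  0.1906] yaw 93.58 q [ 0.52  0.39 -0.44  1.98  0.22  0.82  0.02] t 1.35
[1.5, -1.6, 0.6, -0.002, 0.0, -0.003]
at [ 0.4664 -0.1415  0.1906] yaw 93.58 q [ 0.52  0.39 -0.44  1.98  0.22  0.82  0.02] t 1.35
[0.3, -0.3, 29.0, -0.0, 0.0, -0.001]
[0.3, -0.3, 29.0, -0.0, 0.0, -0.001]
[0.3, -0.3, 29.0, -0.0, 0.0, -0.001]
[0.3, -0.3, 29.0, -0.0, 0.0, -0.001]
[0.3, -0.3, 29.0, -0.0, 0.0, -0.001]
```

Call:
carry_out --pt "0.5 -0.5 36 0 0 0 0" --pt "0.5 -0.5 36 0 0 0 0" --pt "0.5 -0.6 36 0 0 0 0" --pt "0 0 25 0 0 0 0" --pt "0 0 12.5 0 0 0 0"

```text
clock: 1.77
position: [0.4629, -0.1409, 0.0422]
tool_rot: [-3.138, -0.001, 1.63]
force: [-0.1, -0.8, -0.1]
grip_width: 0.0853
```

```bash
python3 - <<'E'
from h import *
f=grab('scene'); cv2.imwrite('pics/s1.png',cv2.resize(f['color'][140:300,230:440,::-1],None,fx=3.7,fy=3.7,interpolation=cv2.INTER_CUBIC))
print(bot.observe()['position'],bot.observe()['force'])
E
```

```text
[ 0.46257643 -0.14082947  0.04144688] [-1.92568593  1.39676436 -2.56192106]
```

View pics/s1.png

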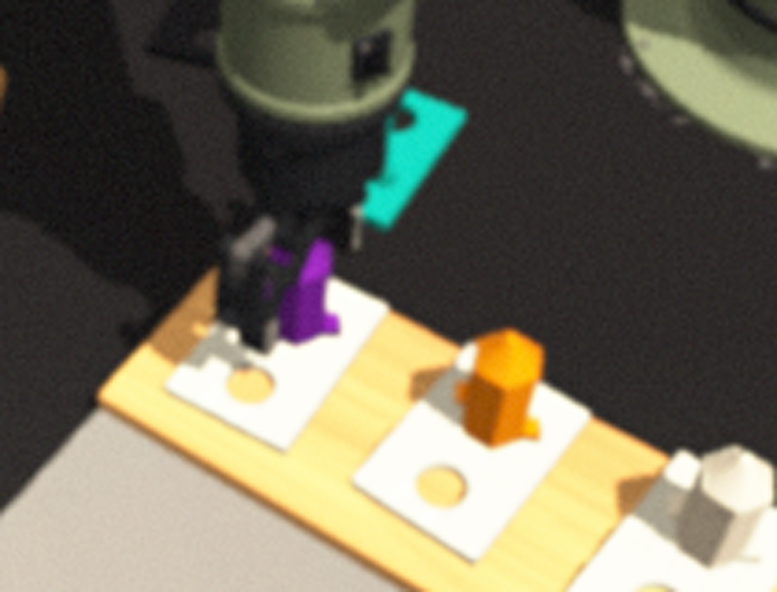

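The fingers straddle the crystal fore and aft (crop (290,290)) and clear the plate. I'll raise 3 mm, centre and close.

Call:
carry_out --pt "0 2 -3 0 0 0 60" --pt "0 0 0 0 0 0 110" --pt "0 0 0 0 0 0 170" --pt "0 0 0 0 0 0 255" --pt "0 0 0 0 0 0 255" --force 50

```text
clock: 2.23
position: [0.4669, -0.1418, 0.0494]
tool_rot: [3.14, 0.001, 1.629]
force: [-1.4, -0.5, 10.9]
grip_width: 0.0335
```

Call:
carry_out --pt "0 0 0 0 0 0 255" --pt "0 0 0 0 0 0 255" --pt "0 0 0 0 0 0 255" --pt "0 0 0 0 0 0 255" --pt "0 0 0 0 0 0 255"

```text
clock: 2.65
position: [0.4669, -0.1418, 0.0494]
tool_rot: [3.14, 0.001, 1.629]
force: [-1.1, -0.2, 12.8]
grip_width: 0.0336
```

Call:
carry_out --pt "0 0 -3 0 0 0 255" --pt "0 0 0 0 0 0 255"

```text
clock: 2.82
position: [0.4667, -0.1416, 0.0521]
tool_rot: [3.141, 0.0, 1.629]
force: [0.4, 0.4, -3.9]
grip_width: 0.0337
```

```bash
python3 - <<'E'
from meas import *
s=bot.observe();print(s['position'],s['force'],s['moment'],s['tool_rot'])
f=grab('scene'); cv2.imwrite('pics/s2.png',cv2.resize(f['color'][180:280,250:410,::-1],None,fx=5,fy=5,interpolation=cv2.INTER_CUBIC))
print('S',plate(f,(268,195,336,264),.0325))
print(plate(grab('top'),(226,184,264,238),.0325))
E
```

```text
[ 0.4666973  -0.14161254  0.05207486] [ 0.42366239  0.36793719 -3.85351044] [-0.04230915  0.04177336 -0.05333452] [3.14076168e+00 3.60916780e-04 1.62929308e+00]
S ((array([ 484.6, -140. ]), array([124.6,  83.8], dtype=float32), 3.73), [(83.0, array([ 0.5172, -0.1364,  0.0325]))])Traceback (most recent call last):
  File "<stdin>", line 5, in <module>
  File "meas.py", line 12, in plate
    c,_=cv2.findContours(m,cv2.RETR_EXTERNAL,cv2.CHAIN_APPROX_NONE); q=max(c,key=cv2.contourArea)
                                                                       ~~~^^^^^^^^^^^^^^^^^^^^^^^
ValueError: max() iterable argument is empty
```

View pics/s2.png

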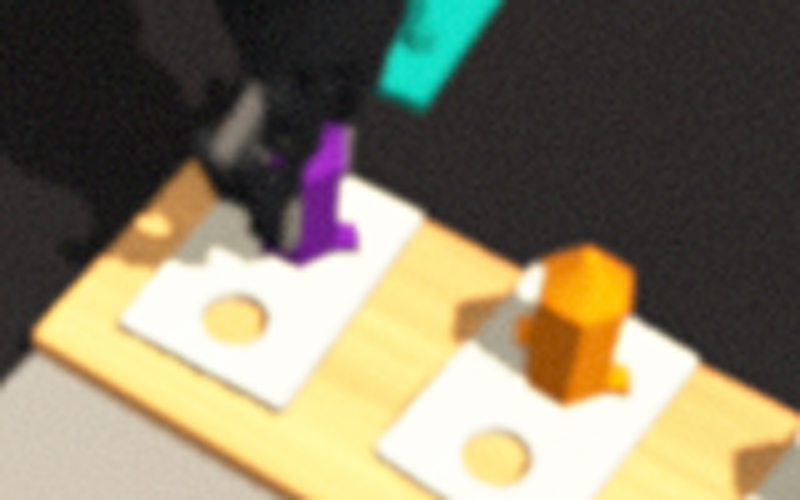

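Weight is now fully on the gripper (-3.9 N ≈ 0.36 kg), so the plate rides just above the ledge. Next I slide it straight out.

```bash
python3 plan.py .635 -.1375 .052 91.4 10
```

```text
at [ 0.4665 -0.1415  0.0516] yaw 93.36 q [ 0.42  0.61 -0.33  2.07  0.39  0.51 -0.14] t 2.9167
[-0.6, 16.8, -0.0, 0.0, 0.0, 0.033]
[-0.5, 16.8, -0.0, 0.0, 0.0, 0.033]
[-0.5, 16.8, -0.0, 0.0, 0.0, 0.033]
[-0.4, 16.8, -0.0, 0.0, 0.0, 0.033]
[-0.4, 16.8, -0.0, 0.0, 0.0, 0.033]
[-0.3, 16.8, -0.0, 0.0, 0.0, 0.033]
[-0.2, 16.9, -0.0, 0.0, 0.0, 0.033]
[-0.2, 16.9, -0.0, 0.0, 0.0, 0.033]
[-0.1, 16.9, -0.0, 0.0, 0.0, 0.033]
[-0.1, 16.9, -0.0, 0.0, 0.0, 0.033]
```

Call:
carry_out --pt "-0.5 8 0 0 0 0.03 255" --pt "-0.5 17 0 0 0 0.03 255" --pt "-0.5 17 0 0 0 0.03 255" --pt "-0.5 17 0 0 0 0.03 255" --pt "-0.5 17 0 0 0 0.03 255"

```text
clock: 3.33
position: [0.5438, -0.1399, 0.0512]
tool_rot: [-3.142, -0.0, 1.613]
force: [0.3, -0.3, -3.3]
grip_width: 0.0332
```

Call:
carry_out --pt "-0.3 17 0 0 0 0.03 255" --pt "-0.2 17 0 0 0 0.03 255" --pt "-0.2 17 0 0 0 0.03 255" --pt "-0.1 17 0 0 0 0.03 255" --pt "-0.1 17 0 0 0 0.03 255"

```text
clock: 3.75
position: [0.6286, -0.1376, 0.051]
tool_rot: [-3.141, -0.0, 1.598]
force: [0.1, 0.8, -4.7]
grip_width: 0.0335
```

Call:
carry_out --pt "0 7 0 0 0 0.03 255" --pt "0 0 0 0 0 0 255"

```text
clock: 3.92
position: [0.6357, -0.137, 0.0508]
tool_rot: [3.141, -0.001, 1.595]
force: [-0.5, 1.0, -4.1]
grip_width: 0.0335
```

```bash
python3 - <<'E'
from meas import *
s=bot.observe();print(s['force'],s['moment'],s['grip_width'])
for n in ['scene','top']:
    f=grab(n); cv2.imwrite(f'pics/{n}3.png',f['color'][:,:,::-1])
a=cv2.imread('pics/scene3.png')[200:420,190:470];b=cv2.imread('pics/top3.png')[100:250,120:290]
cv2.imwrite('pics/c3.png',np.hstack([cv2.resize(a,(420,330),interpolation=2),cv2.resize(b,(374,330),interpolation=2)]))
E
python3 plan.py .6315 .0104 .052 91.4 8
```

```text
[-0.4957859   0.95191962 -4.0585291 ] [0.0205033  0.07619087 0.04666728] 0.03348554621031546
at [ 0.6338 -0.1375  0.0508] yaw 91.39 q [ 0.34  0.8  -0.33  1.64  0.34  0.77 -0.13] t 4.0167
[18.5, 0.2, -0.1, -0.001, -0.0, -0.0]
[18.5, 0.2, -0.1, -0.001, -0.0, -0.0]
[18.5, 0.2, -0.1, -0.001, -0.0, -0.0]
[18.5, 0.2, -0.1, -0.001, -0.0, -0.0]
[18.5, 0.2, -0.1, -0.001, -0.0, -0.0]
[18.5, 0.2, -0.1, -0.001, -0.0, -0.0]
[18.5, 0.2, -0.1, -0.001, -0.0, -0.0]
[18.5, 0.2, -0.1, -0.001, -0.0, -0.0]
```

View pics/c3.png

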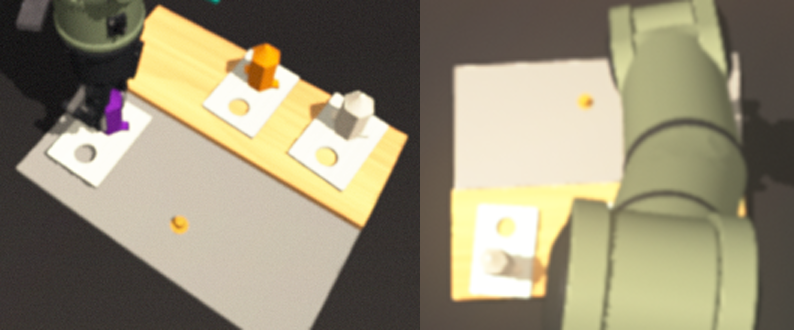

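The plate is off the ledge (crop (100,140)), with the pin at (180,223) and the neighbours unmoved. Now I go sideways, raised 2 mm to clear the pin.

Call:
carry_out --pt "8 0 -2 0 0 0 255" --pt "18 0 0 0 0 0 255" --pt "18 0 0 0 0 0 255" --pt "18 0 0 0 0 0 255" --pt "18 0 0 0 0 0 255"

```text
clock: 4.43
position: [0.6317, -0.0564, 0.0536]
tool_rot: [-3.141, -0.0, 1.595]
force: [0.3, -0.0, -4.3]
grip_width: 0.0336
```

Call:
carry_out --pt "18 0 0 0 0 0 255" --pt "18 0 0 0 0 0 255" --pt "18 0 0 0 0 0 255" --pt "10 0 0 0 0 0 255" --pt "4 0 0 0 0 0 255"

```text
clock: 4.85
position: [0.6304, 0.0127, 0.0536]
tool_rot: [3.142, -0.001, 1.597]
force: [0.4, -0.0, -4.7]
grip_width: 0.0334
```

```bash
python3 - <<'E'
from meas import *
s=bot.observe();print(s['position'],s['tool_rot'],s['force'])
f=grab('scene'); cv2.imwrite('pics/s4.png',cv2.resize(f['color'][220:400,200:420,::-1],None,fx=3.6,fy=3.3,interpolation=2))
E
```

```text
[0.63041217 0.01267302 0.05363507] [ 3.14157642e+00 -7.31153212e-04  1.59725858e+00] [ 4.11638226e-01 -2.85066657e-03 -4.66682235e+00]
```

View pics/s4.png

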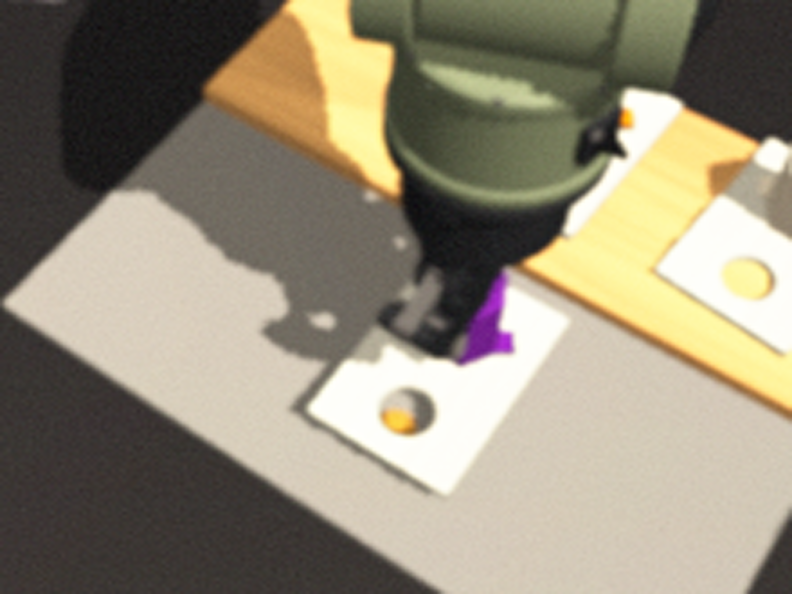

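The hole is over the pin, with the pin at the lower left inside it (crop hole (407,410), pin (398,420)). I'll quantify the offset in this same view.

```bash
python3 - <<'E'
from meas import *
f=dict(np.load('/tmp/scene.npz'));zt=.0365
bx=(280,300,362,374)
m=mask_box(cv2.inRange(hsv(f),(0,0,238),(180,30,255)),*bx)
c,h=cv2.findContours(m,cv2.RETR_CCOMP,cv2.CHAIN_APPROX_NONE)
for q,hh in zip(c,h[0]):
    a=cv2.contourArea(q)
    if a>40:
        if hh[3]>=0:
            e=cv2.fitEllipse(q); print('hole',a,e,world(f,[e[0][0]],[e[0][1]],z=zt)[0].round(4))
        else:
            P=world(f,q[:,0,0],q[:,0,1],z=zt); print('plate',a,rect(P))
# straight edges of plate: front edge (long side right) via hull approx
            hull=cv2.convexHull(q)[:,0]; W=world(f,hull[:,0],hull[:,1],z=zt)
            ap=cv2.approxPolyDP(hull[:,None],4,True)[:,0]; print(ap.tolist(), world(f,ap[:,0],ap[:,1],z=zt)[:,:2].round(4).tolist())
# stand front edge of the bed in scene (bed top z .0105): grey/black boundary; ledge front edge too
v=f['color'].max(2)
def line(cols,rows_,thr):
    P=[]
    for u in cols:
        col=v[rows_[0]:rows_[1],u]; r=np.nonzero(col>thr)[0]; P.append((u,rows_[0]+r.max()+.5))
    P=np.array(P);return P
P=line(range(215,300,3),(290,410),110);W=world(f,P[:,0],P[:,1],z=.0105)
k=np.polyfit(W[:,1],W[:,0],1);print('bed front yaw',-np.degrees(np.arctan(k[0])),np.std(W[:,0]-np.polyval(k,W[:,1])),W[0],W[-1])
w=cv2.inRange(hsv(f),(12,100,80),(35,255,255))
P=[];
for u in range(360,440,3):
    r=np.nonzero(w[260:400,u])[0]
    if len(r):P.append((u,260+r.max()+.5))
P=np.array(P);W=world(f,P[:,0],P[:,1],z=.0105);k=np.polyfit(W[:,1],W[:,0],1);print('ledge foot yaw',-np.degrees(np.arctan(k[0])),np.std(W[:,0]-np.polyval(k,W[:,1])),W[0])
E
```

```text
plate 1714.5 (array([649.2,  15.2]), array([121.7,  81.1], dtype=float32), 1.55)
[[357, 316], [324, 368], [286, 344], [296, 330], [341, 307]] [[0.5881, 0.0518], [0.7062, 0.056], [0.7105, -0.022], [0.6782, -0.0233], [0.59, 0.018]]
hole 230.0 ((312.8625793457031, 344.48309326171875), (16.66515350341797, 17.78737449645996), 80.81433868408203) [0.6826 0.0168 0.0365]
bed front yaw 1.4271951875339772 0.00042829624506115013 [ 0.75101566 -0.16133891  0.0105    ] [0.74616704 0.0325694  0.0105    ]
ledge foot yaw 4.532348939893927 0.005558630071942625 [0.56332268 0.04784695 0.0105    ]
```

Call:
carry_out --pt "-3.5 4.5 0 0 0 0.02 255" --pt "0 0 1.5 0 0 0 255" --pt "0 0 0 0 0 0 255"

```text
clock: 5.15
position: [0.6356, 0.0051, 0.0514]
tool_rot: [-3.141, 0.001, 1.591]
force: [-0.4, 0.3, -4.4]
grip_width: 0.0335
```

```bash
cat > chk.py <<'E'
import sys
from meas import *
zt=float(sys.argv[1]); f=grab('scene'); s=bot.observe(); print(s['position'].round(4),s['tool_rot'].round(4),s['force'].round(1))
m=mask_box(cv2.inRange(hsv(f),(0,0,238),(180,30,255)),280,300,366,376)
c,h=cv2.findContours(m,cv2.RETR_CCOMP,cv2.CHAIN_APPROX_NONE)
for q,hh in zip(c,h[0]):
    if cv2.contourArea(q)>40:
        if hh[3]>=0: e=cv2.fitEllipse(q); print('hole',e[0],world(f,[e[0][0]],[e[0][1]],z=zt)[0].round(4))
        else: print('plate',rect(world(f,q[:,0,0],q[:,0,1],z=zt)))
if len(sys.argv)>2: cv2.imwrite(sys.argv[2],cv2.resize(f['color'][220:400,200:440,::-1],None,fx=3.3,fy=3.3,interpolation=2))
E
python3 chk.py .035
```

```text
[0.6354 0.0056 0.0515] [-3.1411e+00  4.0000e-04  1.5912e+00] [-0.1 -0.6 -4.1]
plate (array([654.8,   7.6]), array([122.1,  81.2], dtype=float32), 1.18)
hole (307.6399841308594, 344.569580078125) [0.6878 0.0092 0.035 ]
```

Call:
carry_out --pt "3 -0.5 0 0 0 -0.03 255" --pt "0 0 0 0 0 0 255" --pt "0 0 0 0 0 0 255"

```text
clock: 5.45
position: [0.6348, 0.0101, 0.0518]
tool_rot: [-3.142, -0.0, 1.596]
force: [0.6, -0.1, -4.4]
grip_width: 0.0339
```

```bash
python3 chk.py .035 pics/s5.png
```

```text
[0.6349 0.0101 0.0518] [-3.1415 -0.      1.5963] [ 0.5 -0.6 -5.2]
plate (array([653.7,  13. ]), array([122.3,  80.9], dtype=float32), 1.1)
hole (310.27508544921875, 345.93011474609375) [0.6871 0.0144 0.035 ]
```

View pics/s5.png

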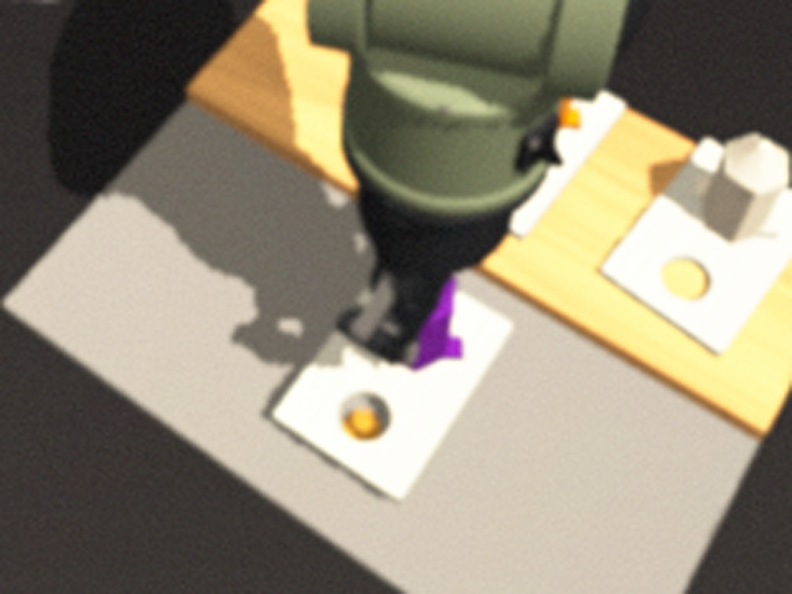

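The hole is centred on the pin to about 1 mm, with yaw about 1.1–1.4° against 1.4° for the stand. I'll let it drop.

Call:
carry_out --pt "0 0 0 0 0 0 0" --pt "0 0 0 0 0 0 0" --pt "0 0 0 0 0 0 0" --pt "0 0 0 0 0 0 0" --pt "0 0 0 0 0 0 0"

```text
clock: 5.92
position: [0.6351, 0.01, 0.0519]
tool_rot: [3.141, -0.0, 1.596]
force: [0.1, -0.3, 0.5]
grip_width: 0.0858
```

```bash
python3 chk.py .0185 pics/s6.png
```

```text
[0.635  0.01   0.0519] [ 3.1414 -0.      1.5961] [-0.5  0.  -0.8]
plate (array([655. ,  12.3]), array([122.1,  81.4], dtype=float32), 1.96)
hole (309.5334777832031, 349.7400207519531) [0.6877 0.0141 0.0185]
```

View pics/s6.png

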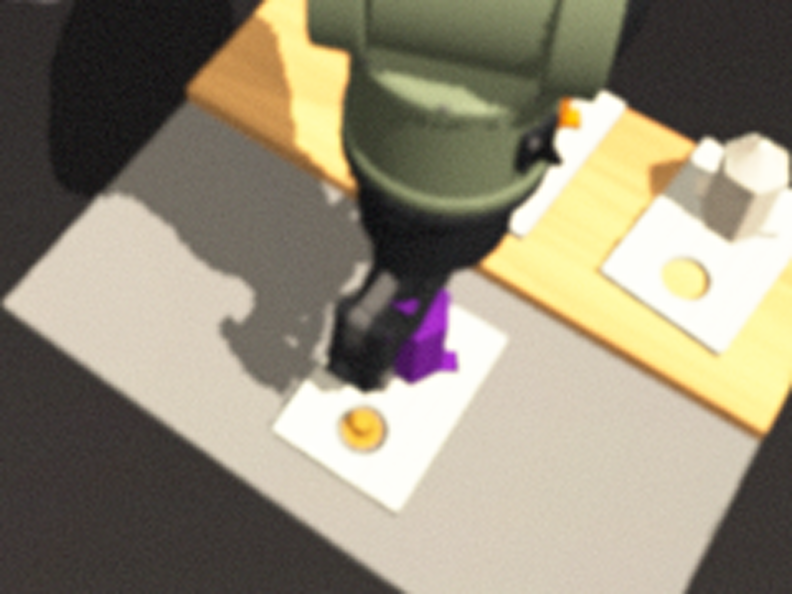

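The plate dropped flat with the pin standing in the hole (crop (362,428)). Now I retreat straight up.

Call:
carry_out --pt "0 0 -10 0 0 0 0" --pt "0 0 -25 0 0 0 0" --pt "0 0 -35 0 0 0 0" --pt "0 0 -35 0 0 0 0" --pt "0 0 -30 0 0 0 0"

```text
clock: 6.38
position: [0.635, 0.0102, 0.1899]
tool_rot: [3.14, -0.0, 1.596]
force: [0.5, -0.0, 0.3]
grip_width: 0.0855
```

Call:
carry_out --pt "-35 0 -10 0 0 0 0" --pt "-35 0 0 0 0 0 0" --pt "-35 0 0 0 0 0 0" --pt "-35 0 0 0 0 0 0" --pt "-35 0 0 0 0 0 0"

```text
clock: 6.8
position: [0.6391, -0.1666, 0.1979]
tool_rot: [3.141, 0.0, 1.596]
force: [0.4, 0.3, -0.9]
grip_width: 0.0853
```

Call:
carry_out --pt "-35 0 0 0 0 0 0" --pt "-35 0 0 0 0 0 0" --pt "-35 0 0 0 0 0 0" --pt "0 0 0 0 0 0 0" --pt "0 0 0 0 0 0 0"

```text
clock: 7.22
position: [0.6413, -0.2724, 0.1972]
tool_rot: [-3.141, 0.0, 1.593]
force: [-0.3, 0.5, 0.0]
grip_width: 0.0856
```

```bash
python3 chk.py .0185 pics/s7.png; python3 - <<'E'
from meas import *
f=dict(np.load('/tmp/scene.npz'));D=f['z_map']
P=[]
for u,v in [(300,349),(322,338),(318,362),(330,350),(345,325)]:
    z=D[v-1:v+2,u-1:u+2]; P.append(world(f,[u],[v],depth=[np.median(z[z>0])])[0].round(4).tolist())
print(P)
T=grab('top');m=mask_box(cv2.inRange(hsv(T),(0,0,215),(180,40,255)),120,120,275,190)
c,_=cv2.findContours(m,cv2.RETR_EXTERNAL,cv2.CHAIN_APPROX_NONE)
for q in c:
    if cv2.contourArea(q)>200: print('top',rect(world(T,q[:,0,0],q[:,0,1],z=.0185)))
cv2.imwrite('pics/t7.png',cv2.resize(T['color'][110:250,120:290,::-1],None,fx=3.5,fy=3.5,interpolation=2))
a=cv2.imread('pics/s7.png');b=cv2.imread('pics/t7.png');cv2.imwrite('pics/c7.png',np.hstack([cv2.resize(a,(400,300)),cv2.resize(b,(364,300))]))
E
```

```text
[ 0.6418 -0.2703  0.1973] [ 3.1414e+00 -4.0000e-04  1.5950e+00] [0.1 0.5 0.8]
plate (array([655. ,  12.1]), array([121.2,  80.5], dtype=float32), 1.99)
hole (309.4888000488281, 349.6889953613281) [0.6877 0.014  0.0185]
[[0.6971, -0.0005, 0.0189], [0.656, 0.02, 0.0196], [0.6973, 0.039, 0.0182], [0.6662, 0.0441, 0.0188], [0.6084, 0.0404, 0.0186]]
top (array([655.9,  31. ]), array([314.1, 169.8], dtype=float32), -88.58)
```

View pics/c7.png

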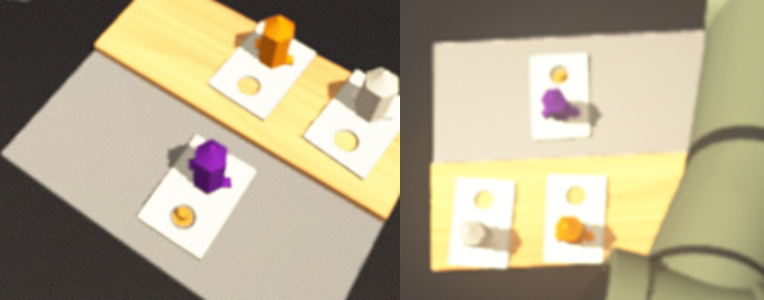

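The plate lies flat (top at 18–19.6 mm at five points) with the pin in the hole. Its yaw is 2.0° against 1.4° for the stand, and the neighbours are unmoved.

```bash
python3 -c "
from workcell import bot
print(bot.job_done())"
```

```text
the job is handed in; nothing more can be done
None
```

I handed the job in at about 7.4 s. The amethyst's plate lies flat on the grey bed with the brass pin standing in its hole.

I gripped the crystal fore and aft on its ±x flats. I then slid the plate straight out off the ledge, a few millimetres up by tool height, moved it sideways over the pin and let it drop. The open gripper was withdrawn before I handed in.

**Last checks:**
- **Flat:** the plate's top measured 18–20 mm high at five points; about 18.5 mm was expected on the bed.
- **Over the pin:** the hole's centre was within about 1.5 mm of the pin in the side view.
- **Square:** the plate is about 0.6° out of line with the stand (2.0° against 1.4°), which is close to what the images can resolve.
- **Others:** the yellow and white crystals look unmoved in both views.

**What disagreed or failed:**
- The two cameras put the pin about 3 mm apart before the move, so I aligned hole and pin in the side view only.
- A top-view plate measurement failed because the arm hid the plate, and the last one merged the plate with the bed, so the plate's final angle comes from the side view alone.
- Closing the gripper pressed the plate onto the ledge with about 13 N, well under the limits; raising the tool 3 mm relieved it.

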